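Load the leak detector's battery stick

TASK

The gas-leak detector lies on its face with its battery bay open. Take the fresh battery stick (green with a copper band) from its rest, put its flat end in first, under the steel strap and against the spring contact, then, while still pushing it into the spring, press the brass-tip end down past the red lip until the stick lies fully home in the bay, held under the lip by the spring, and let go. Leave the spent grey stick where it lies.

Things in the scene. Friction and masses are not known exactly. Their poses are not given: they have to be found in the camera images.
- fresh: Fresh battery stick, to be loaded: green cylinder, diameter 28 mm, length 110 mm, plus a brass tip (diameter 12, 2 mm long) on one end; about 0.16 kg; 22 mm copper band near the tip end. Origin on its axis, midway along the 110 mm; x runs along the axis from the flat end (x = -55 mm) to the tip (x = +57 mm); z up at the start, when the axis lies 28 mm above the table.
- flat_end (a point): Centre of the fresh stick's flat (steel-rimmed) end face.
- tip_end (a point): End of the fresh stick's brass tip, on its axis.
- rest_a: Grey rest in which the fresh stick lies (along its x); origin under its centre, on the table. Base 112 x 50 x 8 mm, two V saddles 12 mm wide at x = -40 and +40 mm, reaching 28 mm high and 23 mm to either side; free between them. The stick lies up to 4 mm off its middle.
- spent: Spent battery stick: same shape, grey with a black band, lying in a like rest (which stick is on which side of the table varies). Must not be moved. Origin and axes as for the fresh stick.
- detector: Leak detector, fixed: orange slab 250 x 86 mm, 22 mm high, with black rubber ends 26 mm high and the open battery bay on top. Origin at the slab's centre on the table; x runs along the bay from spring to lip; z up. A black block (top 65 mm over the table) backs the spring; a steel strap on it (14 mm wide, top 69 mm) hoods the spring.
- bay (a point): Middle of the bay on the axis of a fully home stick, 44 mm above the table, axes as the detector's (x from spring to lip, z up). In its frame, mm: the stick rests on a rib 20 wide with top at z = -14. Guides at |x| 31 to 41 slope outwards up to z = 4, |y| 22; elsewhere the sides are open. Home: tip on the end wall (x = 57, up to z = 12), flat end at x = -55, spring pushed in 5.
- strap_edge (a point): Free edge of the steel strap, its underside: at x = -49, z = +21 mm of the bay. The flat end goes in under it, flat end low; it lets in a stick tilted by up to about 23 degrees, pushed in 13 mm at up to about 20 degrees.
- lip_nose (a point): Nose of the red lip, its underside: at x = +51.5, z = +16 mm of the bay; 18 mm wide, smooth 60 degree ramp above, up to z = +26 mm. To pass it the flat end's upper edge must hold the spring pushed in 12 to 15 mm; let go too soon, the spring slides the stick back out on top of the lip. Once the tip end's lower edge is below the lip, a light press from above sends it home.
- spring (a joint): How far the brass spring plate is pushed in towards -x of the bay, m: 0 free (face at x = -50 mm of the bay), 0.018 at its stop. It pushes back with 3 N when just touched, 0.3 N more per mm. Plate 32 mm wide, from 13 mm below to 13 mm above the bay's axis, slippery.
Things that resemble listed ones, but are neither listed nor needed, are in the scene too. Several things have the shape of the fresh; the one meant has the colours described above.

How it is judged:
By the outcome, as a careful person would: the job done as asked, in the order asked, and still so for the second after the job is handed in, with the robot touching nothing.
It also fails if it takes over 46 s, if anything falls off the work surface, if the arm or the gripper's body presses on something with over 40 N, if the wrist force passes 120 N, or if a joint passes its speed limit or range.

ROBOT

A 6-joint arm with a two-finger parallel gripper is mounted at the origin on the work surface. World frame = base frame: x ahead of the robot, y to its left, z up, the work surface at z = 0. Lengths are in mm, angles in rad, forces in N, time in s.
With the tool pointing down it reaches from about 325 to 900 mm from the base axis. Payload 3.5 kg.
Tool frame: the origin (TCP) lies at the very end of the fingers, on their centre line; the grasp point (between the pads) lies 19 mm behind it; y points along the fingers, x is the direction in which the jaws open and shut, and the axes are right-handed (so a half turn about y gives the same grasp; the last joint's range is limited). The gripper opens to 85 mm and grips with 20 to 120 N. Pads are 22 mm wide; open, the fingers measure 114 mm over their backs; the gripper's body (76 mm by 85 mm) begins 54 mm behind the grasp point. The pads swing forward as they close: fully open they stand 13 mm farther back than shut.
Start: joints at [-1.319, 0.276, -0.026, 1.268, 0, 1.467], TCP at [217.115, -586.074, 231.313] pointing down, gripper open.
Joint ranges: [-3.12, 3.12], [-0.85, 1.88], [-1.08, 1.24], [-1.95, 2.15], [-1.57, 1.53], [-3.14, 3.14]. Speed limits (rad/s): [2.57, 2.57, 3.14, 3.14, 3.14, 3.14].

INTERFACE

Orientations are given as [roll, pitch, yaw] about the fixed x, y, z axes, in that order (R = Rz(yaw) Ry(pitch) Rx(roll)).
In Python, from station import robot, grab_frame, spotter gives the robot as it stands.
- The arm moves only by the shell command python3 -m pendant 'ROWS'. ROWS is JSON, a list of rows, each a list of 3 entries, a list of its own where there are three numbers: the shift along the tool's x, y, z in mm, then the turn, a rotation vector about the tool's x, y, z in rad, then the closure, from -1 (fully open) to 1 (shut), so that 0 is half open. A call has 1 to 20 rows; each row shifts and turns the pose as measured when the row begins, along the tool's axes as they then stand; what a row does not reach is not made up. A row lasts 1/10 s, in which the tool goes at most 50 mm and 8.59 degrees, less where a joint would pass 70% of its speed; a pose out of reach is approached as far as the arm can. A call with a gripper value outside its range is refused whole. The fingers move at their own pace and stop on an object; the grip force is fixed at half the most. Time passes only in rows, so rows that do not move let the fingers close. It gives the time, the measured TCP pose, the force and the opening at its end, in the units of the state.
- robot.get_obs(): the state, without advancing time (a new reading comes with each control period).
- grab_frame(name): name is "side" or "top" or "wrist"; returns a dict with "pixels" (480x640x3 uint8, blue, green, red), "fx", "fy", "cx", "cy" (pixels), "dist_coeffs" ([k1, k2, p1, p2, k3] as OpenCV has them; the pictures are not rectified), "cam_to_world" (4x4, takes a point from camera to world coordinates); the wrist camera has in their place "T_tool_cam" (4x4, takes a point from camera to tool coordinates, whose origin is the TCP and whose axes are the tool frame's). Camera axes: x right, y up, looking along -z (the intrinsics and any distortion apply to the point x, -y, -z); pixel columns grow to the right and rows downward; lengths in mm; the calibration is good to about 2 mm. A picture is of the moment at which its call begins: read the wrist's pose just before it. There is no depth.
- robot.job_done(): hands the job in, once; it reports no verdict.
Trained networks look in a picture, given as the dict that the camera call returned (one of the last four; its "shot" number tells which), for a name from the list of things; names that differ only in an ending like _2 or _b are one class to them, and where a whole thing is asked for, a point or a joint stands for the part that bears it (a point fixed in the world has none). Each returns a list of dicts, best first, with "score" (0 to 1); they miss things now and then, are a little off and sometimes report something else, mostly with a low value. They report only what shows in the picture. A call takes as long as a camera call. They do not tell look-alikes from the thing itself.
- spotter.boxes_of(name, picture): "point" ([x, y, z] in mm, in the coordinates of the camera as it stood for that picture, good to about 4 mm: the middle of the surface that is visible of it).
- spotter.cut_out(name, picture): "pixels" (480x640 bool, what is visible of it).
The state is a dict: "clock": time; "q": joint angles; "qvel": joint speeds; "effort": joint torques, N m; "position": TCP position; "tool_rot": TCP orientation; "wrist_force": force on the tool from outside, world axes, zero at the start; "moment": the same for the moment, N m; "gripper_width": finger opening in mm.
Only numpy, scipy, OpenCV 4.12 (cv2) and the standard library are available. Lean on these libraries where they do the work, as an engineer would, in place of code of your own. Each camera call takes 0.05 s, during which the arm holds its last target. There are 200 camera calls.

## Working session

There is one attempt and no reset: what is moved stays moved. The work goes in short steps, Python scripts to look and compute and a shell command to move; the robot and the scene stay as the last step left them, time stands still between calls to the robot, and variables do not carry over. Pictures are saved under pics/ and viewed, about 8 in all and at most 12, crops included, and the job is handed in when it is done.

```bash
ls; mkdir -p pics; cat > h.py <<'E'
import numpy as np, cv2
from scipy.spatial.transform import Rotation as R
from station import robot, grab_frame, spotter
def tool():
    o=robot.get_obs(); T=np.eye(4); T[:3,:3]=R.from_euler('xyz',o['tool_rot']).as_matrix(); T[:3,3]=o['position']; return T
def shot(n):
    T=tool(); f=grab_frame(n)
    f['M']=np.array(f['cam_to_world']) if 'cam_to_world' in f else T@np.array(f['T_tool_cam'])
    return f
def K(f): return np.array([[f['fx'],0,f['cx']],[0,f['fy'],f['cy']],[0,0,1.]])
def ray(f,uv):
    p=cv2.undistortPoints(np.array(uv,float).reshape(-1,1,2),K(f),np.array(f['dist_coeffs'])).reshape(-1,2)
    d=np.c_[p[:,0],-p[:,1],-np.ones(len(p))]@f['M'][:3,:3].T
    return f['M'][:3,3],d
def onz(f,uv,z):
    c,d=ray(f,uv); return c+d*((z-c[2])/d[:,2])[:,None]
def proj(f,P):
    P=np.atleast_2d(P); Q=(P-f['M'][:3,3])@f['M'][:3,:3]
    Q=Q*[1,-1,-1]
    return cv2.projectPoints(Q,np.zeros(3),np.zeros(3),K(f),np.array(f['dist_coeffs']))[0].reshape(-1,2)
def w(f,p): return f['M'][:3,:3]@np.array(p)+f['M'][:3,3]
E
python3 - <<'E'
from h import *
print(robot.get_obs())
for n in ['top','side']:
    f=shot(n); cv2.imwrite(f'pics/{n}1.png',f['pixels'])
    print(n,f['M'][:3,3],f['dist_coeffs'],f['fx'])
    for k in ['fresh','rest_a','detector','spring','strap_edge','lip_nose','flat_end','tip_end']:
        try: print(k,[(round(d['score'],2),np.round(w(f,d['point']))) for d in spotter.boxes_of(k,f)])
        except Exception as e: print(k,e)
E
```

```text
pics
{'clock': 0.0, 'q': array([-1.31939895e+00,  2.77120826e-01, -2.78888424e-02,  1.26803290e+00,
        1.70312349e-05,  1.46738629e+00]), 'qvel': array([-2.75792911e-05, -6.96363277e-04, -1.11581301e-03,  9.45998685e-04,
       -2.26030713e-03,  3.13157784e-04]), 'effort': array([-1.75561025e-03, -4.45512271e+01,  2.95201707e+01,  1.65829319e-02,
       -7.66012022e-05,  1.98097666e-06]), 'position': array([ 216.92220669, -585.30245472,  230.16353769]), 'tool_rot': array([-1.57054752,  0.00223248, -1.21598866]), 'wrist_force': array([ 0.21768178, -0.63779684, -0.45672635]), 'moment': array([-0.00830043,  0.00545976,  0.001064  ]), 'gripper_width': 85.07439205742423}
top [ 370.43613865  -41.34730777 1080.69255269] [-0.14248117  0.          0.          0.          0.        ] 534.7515281861115
fresh [(0.95, array([ 396., -164.,   26.])), (0.93, array([ 466., -311.,   36.])), (0.81, array([ 605., -198.,   27.]))]
rest_a [(0.8, array([ 463., -304.,    6.]))]
detector [(0.77, array([519., 216.,  21.]))]
spring []
strap_edge []
lip_nose [(0.91, array([524., 220.,  19.]))]
flat_end [(0
[... 354 characters left out ...]
0.02460337 0.         0.         0.         0.        ] 465.7116337661748
fresh [(0.9, array([ 604., -196.,   23.])), (0.82, array([ 399., -157.,   22.])), (0.56, array([ 463., -297.,   39.]))]
rest_a [(0.87, array([ 472., -292.,    9.])), (0.63, array([517., 230.,  23.]))]
detector [(0.93, array([518., 232.,  29.]))]
spring [(0.26, array([517., 234.,  26.]))]
strap_edge [(0.74, array([513., 232.,  25.]))]
lip_nose [(0.65, array([518., 230.,  26.]))]
flat_end [(0.86, array([ 600., -194.,   26.])), (0.62, array([ 468., -293.,   40.])), (0.56, array([ 394., -158.,   25.]))]
tip_end [(0.86, array([ 399., -156.,   28.])), (0.7, array([ 466., -296.,   42.])), (0.66, array([ 597., -192.,   29.]))]
```

View pics/top1.png

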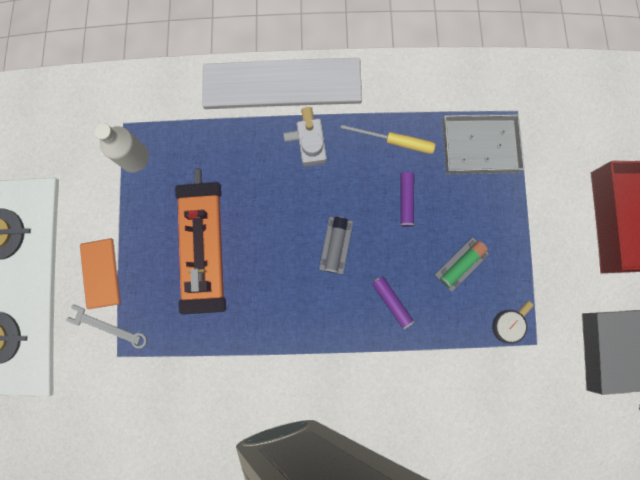

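View pics/side1.png

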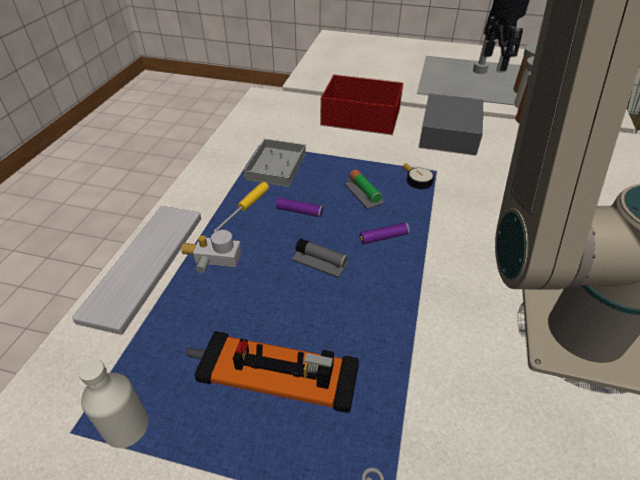

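Top view: the fresh stick lies at about (464,264), with its copper/tip end up and to the right. The detector is at (200,248), with the spring and strap at the bottom (196,280) and the red lip at the top (195,215). The spent stick is at (336,245). Next I'll measure the stick and slab by colour.

```bash
cat >> h.py <<'E'
def hsv(f,lo,hi,box=None,k=3):
    h=cv2.cvtColor(f['pixels'],cv2.COLOR_BGR2HSV); m=cv2.inRange(h,np.array(lo),np.array(hi))
    if box: b=np.zeros_like(m); b[box[1]:box[3],box[0]:box[2]]=255; m&=b
    n,l,s,c=cv2.connectedComponentsWithStats(m)
    return (l==1+np.argmax(s[1:,4])).astype(np.uint8)
def rect(f,m,z):
    p=cv2.findContours(m,cv2.RETR_EXTERNAL,cv2.CHAIN_APPROX_NONE)[0]; p=max(p,key=len).reshape(-1,2)
    P=onz(f,p,z)[:,:2].astype(np.float32); r=cv2.minAreaRect(P); return r
E
python3 - <<'E'
from h import *
f=shot('top')
g=hsv(f,(45,90,40),(80,255,255),(420,220,520,310)); c=hsv(f,(0,90,60),(12,255,255),(420,220,520,310))
for n,m in (('green',g),('cop',c)):
    r=rect(f,m,28); print(n,m.sum(),r)
o=hsv(f,(5,150,80),(20,255,255),(160,150,240,330)); print('slab',rect(f,o,22))
k=hsv(f,(0,0,0),(179,255,60),(160,150,240,200)); print('blk1',rect(f,k,26))
k=hsv(f,(0,0,0),(179,255,60),(160,296,240,330)); print('blk2',rect(f,k,26))
E
```

```text
green 516 ((463.0786437988281, -302.8475341796875), (25.32158851623535, 82.17271423339844), 41.922393798828125)
cop 117 ((498.7028503417969, -343.5818176269531), (24.04423713684082, 20.660844802856445), 41.94794464111328)
slab ((519.416015625, 219.4309844970703), (206.46949768066406, 82.64452362060547), 2.3005635738372803)
blk1 ((635.8330078125, 222.8419189453125), (27.0811767578125, 91.68661499023438), 0.6400285959243774)
blk2 ((399.86993408203125, 213.01121520996094), (24.469409942626953, 91.07841491699219), 2.870875358581543)
```

```bash
python3 -m pendant '[[[-17,4,33],[0,0,0],-1],[[-17,8,33],[0,0,0],-1],[[-17,8,33],[0,0,0],-1],[[-17,8,33],[0,0,0],-1],[[-17,8,33],[0,0,0],-1],[[-17,8,33],[0,0,0],-1],[[-17,8,33],[0,0,0],-1],[[-17,8,33],[0,0,0],-1],[[-17,8,33],[0,0,0],-1],[[-17,8,33],[0,0,0],-1]]'
python3 -m pendant '[[[0,0,0],[0,-0.15,0],-1],[[0,0,0],[0,-0.15,0],-1],[[0,0,0],[0,-0.15,0],-1],[[0,0,0],[0,-0.15,0],-1],[[0,0,0],[0,-0.15,0],-1],[[0,0,0],[0,-0.15,0],-1],[[0,0,0],[0,-0.15,0],-1],[[0,0,0],[0,-0.15,0],-1],[[0,0,0],[0,-0.15,0],-1],[[0,0,0],[0,-0.15,0],-1],[[0,0,0],[0,-0.15,0],-1],[[0,0,0],[0,-0.15,0],-1],[[0,0,0],[0,-0.15,0],-1]]'
```

```text
clock: 1.95
position: [475.5, -310.3, 154.5]
tool_rot: [-1.57, -0.011, -1.226]
wrist_force: [0.6, -0.6, 0.1]
gripper_width: 85.4
clock: 3.25
position: [479.3, -304.2, 153.6]
tool_rot: [-1.58, 0.002, 0.73]
wrist_force: [-0.3, 0.4, -0.2]
gripper_width: 85.1
```

```bash
python3 - <<'E'
from h import *
f=shot('wrist'); cv2.imwrite('pics/w1.png',f['pixels'])
g=hsv(f,(45,90,40),(80,255,255)); c=hsv(f,(0,90,60),(12,255,255))
for n,m in (('green',g),('cop',c)): print(n,m.sum(),rect(f,m,28))
print(f['M'][:3,3])
E
```

```text
green 4616 ((462.7565612792969, -303.0511474609375), (26.74816131591797, 87.324462890625), 41.98624801635742)
cop 1012 ((499.0073547363281, -342.9106750488281), (27.67523193359375, 26.715187072753906), 42.02763748168945)
[ 429.01092141 -247.67316637  294.48348456]
```

View pics/w1.png

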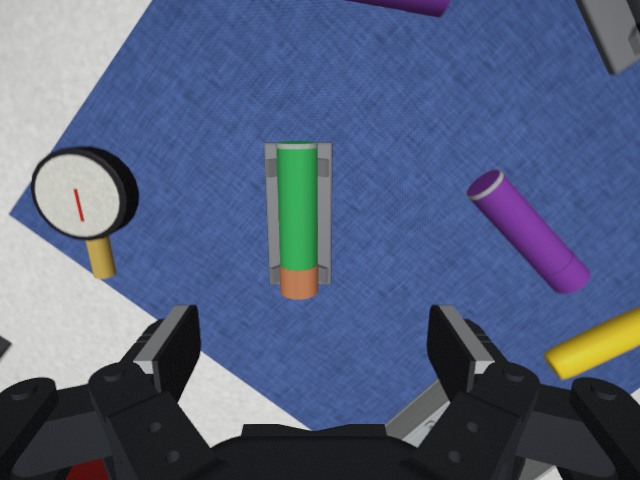

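The wrist view shows the fresh stick in its rest, flat (steel) end up the image at (297,146) and copper end at (299,285). It agrees with the top camera to within 1 mm.

```bash
python3 -m pendant '[[[-11.4,10,3.1],[0.009,-0.003,0],-1],[[0,35,0],[0,0,0],-1],[[0,35,0],[0,0,0],-1],[[0,25,0],[0,0,0],-1],[[0,0,0],[0,0,0],-1]]'; python3 - <<'E'
from h import *
T=tool(); d=np.array([468.7,-309.5,11])-T[:3,3]; print(d@T[:3,:3])
E
```

```text
clock: 3.8
position: [471.2, -312.3, 48.6]
tool_rot: [-1.578, 0.001, 0.725]
wrist_force: [-0.3, 0.0, 0.0]
gripper_width: 85.4
[ 0.04552715 37.61455131  4.06441347]
```

```bash
python3 -m pendant '[[[0,15,2],[0.008,-0.008,0],-1],[[0,15,2],[0,0,0],-1],[[0,7,1],[0,0,0],-1],[[0,0,0],[0,0,0],-1]]'; python3 - <<'E'
from h import *
T=tool(); d=np.array([468.7,-309.5,11])-T[:3,3]; print(d@T[:3,:3])
E
```

```text
clock: 4.2
position: [470.2, -310.4, 12.8]
tool_rot: [-1.574, 0.0, 0.73]
wrist_force: [0.1, 0.2, -0.2]
gripper_width: 85.2
[-0.50807005  1.75602477  1.72721302]
```

```bash
python3 -m pendant '[[[-0.5,1,1.5],[0,0,0],-0.5],[[0,0,0],[0,0,0],0.2],[[0,0,0],[0,0,0],1],[[0,0,0],[0,0,0],1],[[0,0,0],[0,0,0],1],[[0,0,0],[0,0,0],1],[[0,0,0],[0,0,0],1],[[0,0,0],[0,0,0],1],[[0,0,0],[0,0,0],1]]'
```

```text
clock: 5.1
position: [470.6, -311.7, 14.9]
tool_rot: [-1.58, 0.0, 0.729]
wrist_force: [-0.8, -0.5, 0.1]
gripper_width: 25.8
```

```bash
python3 -m pendant '[[[0,0,0],[0,0,0],1],[[0,-10,0],[0,0,0],1],[[0,-20,0],[0,0,0],1],[[0,-35,0],[0,0,0],1],[[0,-35,0],[0,0,0],1],[[0,-35,0],[0,0,0],1],[[0,0,0],[0,0,0],1]]'; python3 - <<'E'
from h import *
f=shot('wrist'); cv2.imwrite('pics/w2.png',f['pixels'])
E
```

```text
clock: 5.8
position: [468.4, -308.3, 154.6]
tool_rot: [-1.574, -0.001, 0.73]
wrist_force: [1.2, -1.3, -1.7]
gripper_width: 26.1
```

View pics/w2.png

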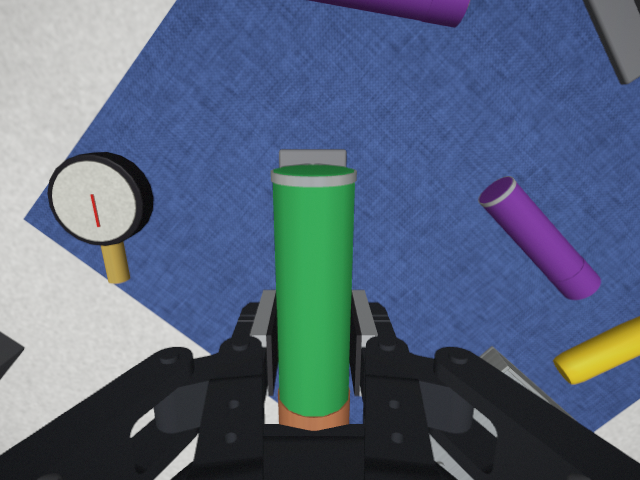

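The stick is held, and the flat end faces the camera side (rim at (313,178)). Next I'll estimate its pose in the tool frame, then look at the detector in the top and side pictures.

```bash
python3 - <<'E'
from h import *
from scipy.optimize import least_squares
f=shot('wrist'); p=f['pixels']
f['M']=np.array(f['T_tool_cam'])   # tool coordinates
print(np.round(f['M'],3))
print([ (r,p[r,313].tolist()) for r in list(range(158,196,2))+list(range(396,426,3))])
h=cv2.cvtColor(p,cv2.COLOR_BGR2HSV); m=cv2.inRange(h,np.array((40,80,40)),np.array((85,255,255)))
E=[]
for r in range(195,280,12):
    c=np.where(m[r,200:420])[0]+200; E.append((r,c.min(),c.max())); 
print(E)
np.save('E.npy',np.array(E))
E
```

```text
[[ 1.00000e+00 -0.00000e+00 -1.00000e-03 -7.40000e-02]
 [-1.00000e-03  2.90000e-01 -9.57000e-01 -1.41556e+02]
 [ 1.00000e-03  9.57000e-01  2.90000e-01  7.44170e+01]
 [ 0.00000e+00  0.00000e+00  0.00000e+00  1.00000e+00]]
[(158, [139, 135, 134]), (160, [139, 135, 134]), (162, [139, 135, 135]), (164, [111, 123, 102]), (166, [51, 101, 32]), (168, [51, 104, 32]), (170, [52, 106, 33]), (172, [53, 108, 35]), (174, [57, 116, 35]), (176, [110, 142, 99]), (178, [170, 167, 163]), (180, [170, 167, 163]), (182, [170, 168, 164]), (184, [170, 168, 163]), (186, [158, 168, 147]), (188, [90, 169, 57]), (190, [90, 169, 57]), (192, [90, 170, 58]), (194, [89, 169, 57]), (396, [87, 167, 54]), (399, [87, 166, 53]), (402, [87, 165, 54]), (405, [88, 166, 55]), (408, [87, 166, 55]), (411, [88, 166, 55]), (414, [87, 166, 55]), (417, [61, 89, 140]), (420, [84, 120, 179]), (423, [82, 118, 177])]
[(195, np.int64(273), np.int64(354)), (207, np.int64(274), np.int64(353)), (219, np.int64(274), np.int64(353)), (231, np.int64(274), np.int64(352)), (243, np.int64(275), np.int64(352)), (255, np.int64(275), np.int64(352)), (267, np.int64(276), np.int64(351)), (279, np.int64(276), np.int64(351))]
```

```bash
python3 - <<'E'
from h import *
from scipy.optimize import least_squares
f=shot('wrist'); f['M']=np.array(f['T_tool_cam']); E=np.load('E.npy')
ph=np.linspace(0,2*np.pi,181)
def cyl(q,s):
    x0,y0,z0,th,ps=q
    a=R.from_rotvec([th,ps,0]).as_matrix()
    s=np.atleast_1d(s)
    P=np.stack([14*np.cos(ph)[None]+0*s[:,None],14*np.sin(ph)[None]+0*s[:,None],-s[:,None]+0*ph[None]],-1)
    return P@a.T+[x0,y0,z0]
S=np.linspace(-53,20,40)
def res(q):
    P=cyl(q,S); U=proj(f,P.reshape(-1,3)).reshape(len(S),len(ph),2)
    L=U[np.arange(len(S)),U[:,:,0].argmin(1)]; Rr=U[np.arange(len(S)),U[:,:,0].argmax(1)]
    o=np.argsort(L[:,1]); r=np.r_[np.interp(E[:,0],L[o,1],L[o,0])-E[:,1], ]
    o=np.argsort(Rr[:,1]); r=np.r_[r,np.interp(E[:,0],Rr[o,1],Rr[o,0])-E[:,2]-1]
    t=cyl(q,[-55,33])[:,135]  # top (tool -y)
    v=proj(f,t)[:,1]
    return np.r_[r/2,v-[175.5,415.5]]
s=least_squares(res,[0,-17,0,0,0],diff_step=1e-3); print(s.x,s.cost,np.round(s.fun,1))
E
```

```text
[ 3.31796723e-01 -9.04816805e+00  3.08536918e+00 -1.21933281e-02
 -1.59395162e-03] 0.186330885976855 [ 0.2 -0.1  0.   0.2 -0.1  0.1 -0.2 -0.1 -0.3  0.1 -0.1  0.2  0.  -0.1
  0.2  0.   0.  -0. ]
```

```bash
cat >> h.py <<'E'
def det(x,y,a,P):
    a=np.radians(a); P=np.atleast_2d(np.array(P,float)); c,s=np.cos(a),np.sin(a)
    return np.c_[x+c*P[:,0]-s*P[:,1],y+s*P[:,0]+c*P[:,1],P[:,2]]
def overlay(f,pose,name,box,k):
    u0,v0,u1,v1=box
    im=cv2.resize(f['pixels'][v0:v1,u0:u1],None,fx=k,fy=k,interpolation=cv2.INTER_CUBIC)
    def pl(P,c,cl=True):
        q=((proj(f,det(*pose,P))-[u0,v0]+.5)*k*8).astype(np.int32); cv2.polylines(im,[q],cl,c,1,cv2.LINE_AA,3)
    pl([(-125,-43,22),(-125,43,22),(125,43,22),(125,-43,22)],(255,255,0))
    b=lambda x,y,z:(x+X0,y,z+44)
    X0=0
    pl([b(-49,-7,25),b(-49,7,25)],(0,255,255),False)
    pl([b(51.5,-9,16),b(51.5,9,16)],(0,255,0),False)
    pl([b(57,-9,26),b(57,9,26)],(0,255,0),False)
    for x in(-41,-31,31,41): pl([b(x,-22,4),b(x,-18,4)],(255,0,255),False); pl([b(x,18,4),b(x,22,4)],(255,0,255),False)
    cv2.imwrite(name,im); return im
E
python3 - <<'E'
from h import *
f=shot('top'); a=overlay(f,(518.5,218.8,2.33),'pics/x.png',(160,175,240,320),4)
g=shot('side'); b=overlay(g,(518.5,218.8,2.33),'pics/y.png',(190,320,365,415),2.7)
H=max(a.shape[0],b.shape[0]); o=np.zeros((H,a.shape[1]+b.shape[1],3),np.uint8); o[:a.shape[0],:a.shape[1]]=a; o[:b.shape[0],a.shape[1]:]=b
cv2.imwrite('pics/ov.png',o); print(o.shape)
E
```

```text
(580, 793, 3)
```

View pics/ov.png

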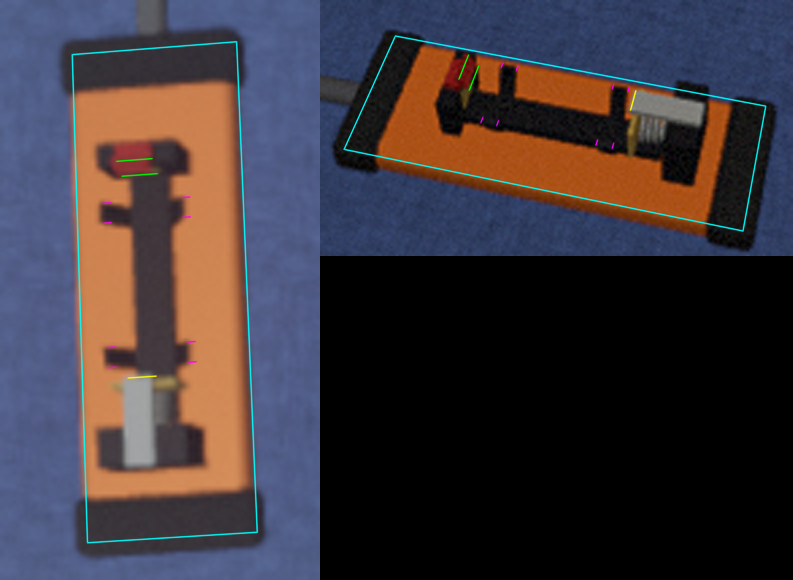

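The overlay fits to about 2 mm: the strap edge is at (140,377) and the red lip at (135,160) in the left panel. The bay lies about 1–2 mm further towards +y than I assumed. I'll carry the stick there and refine with the wrist camera.

```bash
python3 -m pendant '[[[20,-10,15],[0,0,0],1],[[36,-5,26],[0,0,0],1],[[36,-3,26],[0,0,0],1],[[36,0,26],[0,0,0],1],[[36,0,26],[0,0,0],1],[[36,0,26],[0,0,0],1],[[36,0,26],[0,0,0],1],[[36,0,26],[0,0,0],1],[[36,0,26],[0,0,0],1],[[36,0,26],[0,0,0],1],[[36,0,26],[0,0,0],1],[[36,0,26],[0,0,0],1],[[20,0,15],[0,0,0],1],[[0,0,0],[0,-0.147,0],1],[[0,0,0],[0,-0.147,0],1],[[0,0,0],[0,-0.147,0],1],[[0,0,0],[0,-0.147,0],1],[[0,0,0],[0,-0.147,0],1],[[0,0,0],[0,-0.147,0],1]]'
cat >> h.py <<'E'
POSE=(519,220,2.3); Y0,Z0,TH0=-12,3,-0.012   # detector pose; stick in tool
def target(tilt,ux,uz,back=0):
    """upper flat edge at bay (ux,uz), tilt deg tip up, retracted along axis by back"""
    t=np.radians(tilt); ax=np.array([np.cos(t),0,np.sin(t)]); n=np.array([-np.sin(t),0,np.cos(t)])
    c=np.array([ux,0,uz])-14*n+(55+back)*ax
    cw=det(*POSE,[c+[0,0,44]])[0]
    Rz=R.from_euler('z',POSE[2],degrees=True).as_matrix()
    Rs=Rz@R.from_euler('y',-tilt,degrees=True).as_matrix()
    # stick x = -tool z (after TH0), tool x = stick y, tool y = -stick z
    Rt=Rs@np.array([[0,0,-1],[1,0,0],[0,-1,0]])@R.from_rotvec([-TH0,0,0]).as_matrix()
    T=np.eye(4); T[:3,:3]=Rt; T[:3,3]=cw-Rt@[0.3,Y0,Z0]; return T
def go(*a):
    T=tool(); G=target(*a)
    print('target',np.round(G[:3,3],1),'shift',np.round((G[:3,3]-T[:3,3])@T[:3,:3],1),'turn',np.round(R.from_matrix(T[:3,:3].T@G[:3,:3]).as_rotvec(),3))
E
python3 - <<'E'
from h import *
go(21,-63,13,70)
E
```

```text
clock: 7.95
position: [560.5, 243.4, 128.0]
tool_rot: [-1.498, -0.011, 1.622]
wrist_force: [-0.2, 0.3, -2.0]
gripper_width: 26.2
target [584.7 222.3  78.5] shift [-22.8  47.4 -26.6] turn [-0.427  0.01   0.013]
```

```bash
python3 -m pendant '[[[-11,0,-15],[-0.14,0.005,0.006],1],[[-11,0,-12],[-0.14,0.005,0.006],1],[[0,0,0],[-0.14,0,0],1],[[0,0,0],[0,0,0],1]]'
python3 - <<'E'
from h import *
go(21,-63,13,70)
f=shot('wrist'); cv2.imwrite('pics/w3.png',f['pixels']); overlay(f,POSE,'pics/w3o.png',(0,0,640,480),1.2)
E
```

```text
clock: 8.35
position: [578.6, 218.5, 111.7]
tool_rot: [-1.905, 0.007, 1.613]
wrist_force: [-3.2, -0.8, -3.4]
gripper_width: 25.8
target [584.7 222.3  78.5] shift [ 3.8 33.4  5. ] turn [-0.021  0.005 -0.006]
```

View pics/w3o.png

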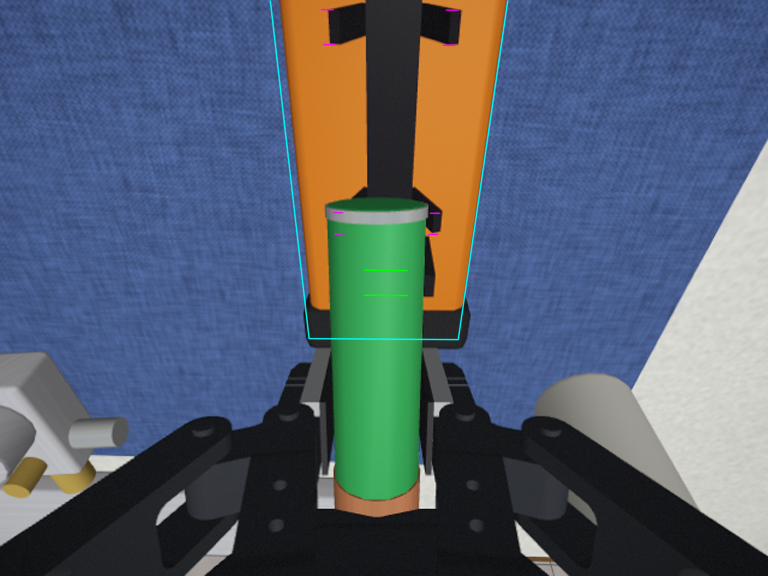

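The wrist view shows the bay guides at (345,25) and (440,25) on the overlay. The bay is about 1 mm further to +y than the model, so I'll use y=221. Descending to the insertion line.

```bash
sed -i 's/POSE=(519,220,2.3)/POSE=(519,221,2.3)/' h.py; python3 -m pendant '[[[4.8,5,4],[-0.021,0.005,-0.006],1],[[0,14,1],[0,0,0],1],[[0,13,0],[0,0,0],1],[[0,0,0],[0,0,0],1]]'
python3 - <<'E'
from h import *
go(21,-63,13,70); go(21,-63,13,25)
print(robot.get_obs()['wrist_force'])
E
```

```text
clock: 8.8
position: [591.0, 224.9, 79.1]
tool_rot: [-1.922, -0.001, 1.61]
wrist_force: [-0.2, 0.6, -1.4]
gripper_width: 26.0
target [584.7 223.3  78.5] shift [-1.3 -1.6  6.2] turn [-0.003 -0.001  0.001]
target [542.7 221.7  62.4] shift [-1.4 -1.  51.2] turn [-0.003 -0.001  0.001]
[-0.1774502   0.55036989 -1.44571859]
```

```bash
python3 -m pendant '[[[-1.4,-1,15],[-0.003,0,0],1],[[0,0,17],[0,0,0],1],[[0,0,15],[0,0,0],1],[[0,0,0],[0,0,0],1]]'
python3 - <<'E'
from h import *
go(21,-63,13,25); go(21,-63,13,13)
f=shot('side'); im=overlay(f,POSE,'pics/z.png',(180,290,370,420),4)
f=shot('wrist'); 
b=cv2.resize(f['pixels'][0:260,160:480],None,fx=0.9,fy=.9); print(im.shape,b.shape); cv2.imwrite('pics/w4.png',b)
E
```

```text
clock: 9.2
position: [548.6, 222.0, 62.4]
tool_rot: [-1.924, -0.001, 1.609]
wrist_force: [0.1, -0.1, -2.1]
gripper_width: 26.6
target [542.7 221.7  62.4] shift [-0.1 -2.   5.6] turn [-0.001 -0.002 -0.   ]
target [531.5 221.2  58.1] shift [-0.1 -1.9 17.6] turn [-0.001 -0.002 -0.   ]
(520, 760, 3) (234, 288, 3)
```

View pics/z.png

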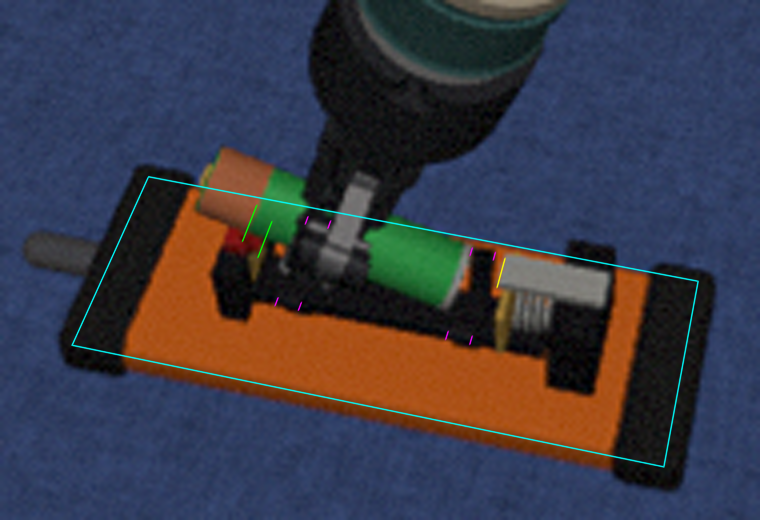

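View pics/w4.png

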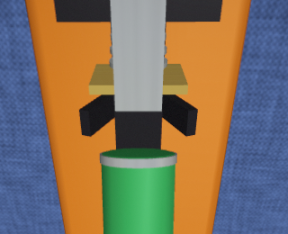

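Laterally the stick, strap and rib are all centred at column 139 of the wrist crop. I'll check the strap edge and plate rows against the prediction.

```bash
python3 - <<'E'
from h import *
f=shot('wrist')
P=[(-49,-7,25+44),(-49,7,69),(-50,-16,13+44),(-50,16,57),(-31,-22,48),(-31,22,48),(-49,-7,65)]
print(np.round((proj(f,det(*POSE,P))-[160,0])*.9,1))
E
```

```text
[[110.9 106. ]
 [157.9 105.9]
 [ 85.   89.5]
 [184.2  89.2]
 [ 76.7 132.9]
 [193.5 132.6]
 [111.6 101.3]]
```

```bash
python3 -m pendant '[[[0,-1.5,8],[0,0,0],1],[[0,-0.5,7],[0,0,0],1],[[0,0,3],[0,0,0],1],[[0,0,0],[0,0,0],1]]'
python3 - <<'E'
from h import *
go(21,-63,13,13); go(20,-64,12.5,0)
for i in range(2): print(robot.get_obs()['wrist_force'])
E
```

```text
clock: 9.75
position: [536.4, 222.9, 62.4]
tool_rot: [-1.935, -0.004, 1.608]
wrist_force: [-0.2, -0.3, -1.3]
gripper_width: 26.1
target [531.5 221.2  58.1] shift [-1.5  2.2  6.2] turn [ 0.01  -0.004  0.002]
target [518.3 220.7  51.8] shift [-1.6  3.4 20.8] turn [ 0.027 -0.004  0.002]
[-0.15065487 -0.3269688  -1.2947931 ]
[-0.15065487 -0.3269688  -1.2947931 ]
```

```bash
python3 -m pendant '[[[-1.4,1.8,4],[0.012,-0.004,0.002],1],[[0,0.3,3],[0,0,0],1],[[0,0,2],[0,0,0],1],[[0,0,0],[0,0,0],1]]'
python3 - <<'E'
from h import *
go(21,-63,13,13); go(20,-64,12.5,0)
E
```

```text
clock: 10.15
position: [531.3, 221.7, 58.6]
tool_rot: [-1.928, -0.001, 1.611]
wrist_force: [1.6, -0.0, -2.0]
gripper_width: 26.5
target [531.5 221.2  58.1] shift [-0.5  0.6  0. ] turn [ 0.003 -0.001  0.001]
target [518.3 220.7  51.8] shift [-0.5  1.8 14.6] turn [ 0.02  -0.001  0.001]
```

```bash
python3 -m pendant '[[[-0.4,0.8,4],[0.01,0,0],1],[[0,0.4,4],[0.005,0,0],1],[[0,0,0],[0,0,0],1]]'
python3 - <<'E'
from h import *
go(20,-64,12.5,0); print(robot.get_obs()['wrist_force'])
f=shot('wrist'); cv2.imwrite('pics/w5.png',cv2.resize(f['pixels'][0:300,140:500],None,fx=1.2,fy=1.2))
E
```

```text
clock: 10.45
position: [529.7, 221.7, 58.0]
tool_rot: [-1.923, -0.002, 1.609]
wrist_force: [2.3, 0.1, -2.5]
gripper_width: 26.0
target [518.3 220.7  51.8] shift [-0.6  1.8 12.9] turn [ 0.016 -0.002  0.001]
[ 2.31013007  0.10930453 -2.49597942]
```

View pics/w5.png

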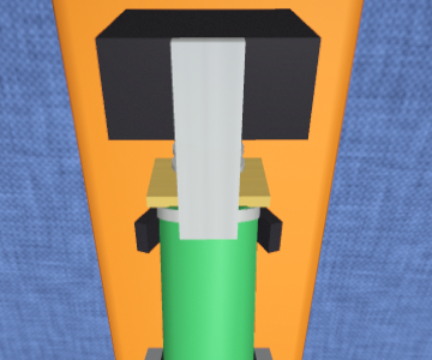

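The wrist view shows the flat end under the strap (rim at (208,213)) and touching the brass plate, centred. Now pushing in.

```bash
python3 -m pendant '[[[-0.4,1,7],[0.01,0,0],1],[[0,0.5,7],[0.005,0,0],1]]'
python3 - <<'E'
from h import *
go(20,-64,12.5,0); print(robot.get_obs()['wrist_force'])
E
```

```text
clock: 10.7
position: [524.0, 221.8, 55.9]
tool_rot: [-1.922, -0.003, 1.607]
wrist_force: [8.4, -0.3, -0.7]
gripper_width: 26.3
target [518.3 220.7  51.8] shift [-1.   1.8  6.8] turn [ 0.014 -0.004  0.002]
[ 8.38468361 -0.34120822 -0.66580261]
```

```bash
python3 -m pendant '[[[-0.8,1,7],[0.012,0,0.001],1],[[-0.3,0.5,5],[0.012,0,0],1]]'
python3 - <<'E'
from h import *
go(20,-64,12.5,0);go(15,-64,12.5,0); print(robot.get_obs()['wrist_force'],robot.get_obs()['moment'])
E
```

```text
clock: 10.9
position: [521.9, 221.7, 55.5]
tool_rot: [-1.915, -0.004, 1.605]
wrist_force: [9.7, -1.5, -4.5]
gripper_width: 26.5
target [518.3 220.7  51.8] shift [-0.9  2.2  4.7] turn [ 0.007 -0.007  0.002]
target [517.6 220.6  46.3] shift [-1.   7.1  7.2] turn [ 0.094 -0.007  0.002]
[ 9.67861568 -1.5315287  -4.53818271] [-0.24584738 -1.39124504 -0.09207074]
```

```bash
python3 -m pendant '[[[-0.8,2.5,8],[0.02,-0.004,0.001],1],[[-0.3,2,7],[0.02,0,0],1]]'
python3 - <<'E'
from h import *
go(18,-64,13,0);go(15,-64,13.5,0); print(robot.get_obs()['wrist_force'],robot.get_obs()['moment'])
f=shot('side'); a=cv2.resize(f['pixels'][310:400,210:350],None,fx=5,fy=5,interpolation=cv2.INTER_CUBIC);cv2.imwrite('pics/s6.png',a)
E
```

```text
clock: 11.1
position: [519.8, 221.8, 52.5]
tool_rot: [-1.895, -0.003, 1.606]
wrist_force: [7.8, -1.9, 0.1]
gripper_width: 26.2
target [518.1 220.7  50.1] shift [-1.1  1.7  2.4] turn [ 0.022 -0.006  0.002]
target [517.6 220.6  47.3] shift [-1.1  4.2  3.7] turn [ 0.074 -0.006  0.002]
[ 7.78211289 -1.92873028  0.09242669] [-0.33901495 -1.28137055 -0.0028444 ]
```

View pics/s6.png

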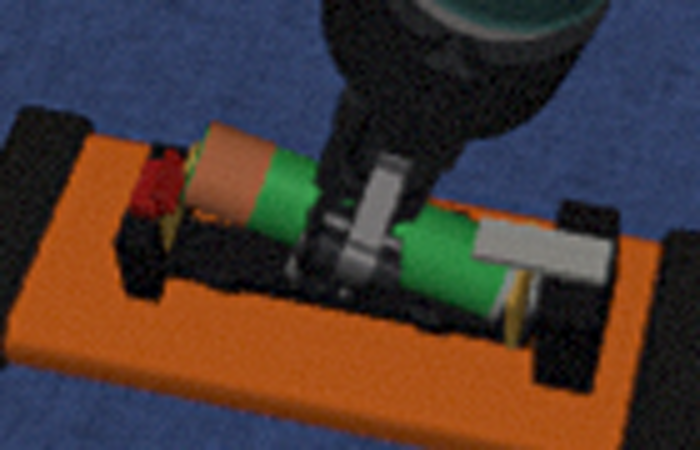

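The side view shows the flat end under the strap against the plate at (515,300), and the tip end beside and above the lip (red at (160,180), copper at (230,170)). I'll push a little further, then rotate down.

```bash
python3 -m pendant '[[[-1,2,8],[0.02,-0.004,0.001],1],[[-0.5,2.5,7],[0.06,0,0],1]]'
python3 - <<'E'
from h import *
go(15,-64,13.5,0);go(10,-64,14,0); print(robot.get_obs()['wrist_force'],robot.get_obs()['moment'])
E
```

```text
clock: 11.35
position: [515.3, 221.7, 48.8]
tool_rot: [-1.83, -0.004, 1.608]
wrist_force: [8.0, -1.0, -3.0]
gripper_width: 26.2
target [517.6 220.6  47.3] shift [-1.2  2.1 -1.8] turn [ 0.009 -0.004  0.003]
target [516.5 220.6  42.4] shift [-1.2  6.5  0.5] turn [ 0.097 -0.003  0.003]
[ 8.0336343  -0.95942027 -3.02334522] [-0.12354336 -1.17548506  0.04701247]
```

```bash
python3 -m pendant '[[[-0.8,4,2],[0.05,-0.003,0.002],1],[[-0.5,4,2],[0.05,0,0],1]]'
python3 - <<'E'
from h import *
go(10,-64,14,0);go(5,-64,14.3,0); print(robot.get_obs()['wrist_force'],robot.get_obs()['moment'])
E
```

```text
clock: 11.55
position: [519.7, 221.9, 43.7]
tool_rot: [-1.739, -0.004, 1.61]
wrist_force: [6.0, -0.5, -2.3]
gripper_width: 26.0
target [516.5 220.6  42.4] shift [-1.2  0.7  3.4] turn [ 0.006 -0.001  0.004]
target [514.9 220.5  37.4] shift [-1.2  5.4  5.8] turn [ 0.093 -0.001  0.004]
[ 6.04105139 -0.53196668 -2.33074532] [-0.02287678 -0.97045449 -0.02808638]
```

```bash
python3 -m pendant '[[[-0.8,3,6],[0.03,0,0.003],1],[[-0.5,4,6],[0.06,0,0],1],[[-0.3,4,4],[0.06,0,0],1]]'
python3 - <<'E'
from h import *
go(5,-64,14.3,0);go(0,-63,14,0); print(robot.get_obs()['wrist_force'],robot.get_obs()['moment'])
f=shot('side'); a=cv2.resize(f['pixels'][310:400,210:350],None,fx=5,fy=5,interpolation=cv2.INTER_CUBIC);cv2.imwrite('pics/s7.png',a)
E
```

```text
clock: 11.85
position: [515.4, 221.8, 34.9]
tool_rot: [-1.604, -0.004, 1.609]
wrist_force: [7.4, -0.7, -2.6]
gripper_width: 26.3
target [514.9 220.5  37.4] shift [-1.2 -2.5  0.4] turn [-0.042 -0.002  0.004]
target [513.9 220.5  32. ] shift [-1.2  2.9  1.7] turn [ 0.045 -0.002  0.004]
[ 7.35345992 -0.72818552 -2.63236478] [-0.1020513  -1.32467908  0.05064188]
```

View pics/s7.png

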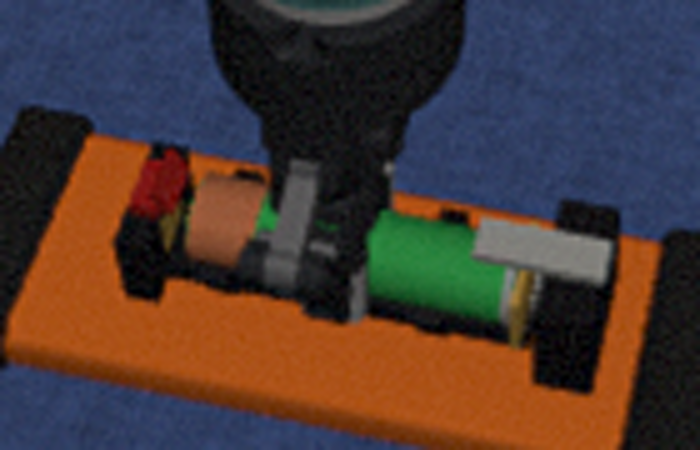

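The stick is nearly level and its tip end is below the lip. I'll finish the press, let the spring slide it under the lip, then release.

```bash
python3 -m pendant '[[[-0.5,3,3],[0.03,0,0.003],1],[[0,2.5,1],[0.015,0,0],1],[[0,1,-3],[0,0,0],1],[[0,0.5,-4],[0,0,0],1],[[0,0,0],[0,0,0],1]]'
python3 - <<'E'
from h import *
go(0,-55,14,0); print(robot.get_obs()['wrist_force'],robot.get_obs()['moment'])
E
```

```text
clock: 12.4
position: [522.7, 222.4, 30.8]
tool_rot: [-1.557, -0.003, 1.608]
wrist_force: [5.7, -0.1, -2.6]
gripper_width: 26.2
target [521.9 220.8  32. ] shift [-1.6 -1.2  0.9] turn [-0.001 -0.003  0.003]
[ 5.66126379 -0.07653241 -2.56124915] [-0.02368206 -1.33587565 -0.04242347]
```

```bash
python3 -m pendant '[[[0,0,-1.5],[0,0,0],1],[[0,0,0],[0,0,0],0.3],[[0,0,0],[0,0,0],0],[[0,0,0],[0,0,0],-0.5],[[0,0,0],[0,0,0],-0.5],[[0,0,0],[0,0,0],-0.5],[[0,-10,0],[0,0,0],-0.5],[[0,-25,0],[0,0,0],-0.5],[[0,-35,0],[0,0,0],-0.5],[[0,-40,0],[0,0,0],-0.5],[[0,0,0],[0,0,0],-0.5]]'
python3 - <<'E'
from h import *
f=shot('side'); a=cv2.resize(f['pixels'][310:400,210:350],None,fx=5,fy=5,interpolation=cv2.INTER_CUBIC)
g=shot('wrist'); b=cv2.resize(g['pixels'],None,fx=.7,fy=.7)
cv2.imwrite('pics/e.png',cv2.resize(np.vstack([a,np.pad(b,((0,0),(0,700-b.shape[1]),(0,0)))]),None,fx=.75,fy=.75))
E
```

```text
clock: 13.5
position: [521.0, 221.5, 143.8]
tool_rot: [-1.546, -0.002, 1.608]
wrist_force: [1.2, -0.0, 0.7]
gripper_width: 64.1
```

View pics/e.png

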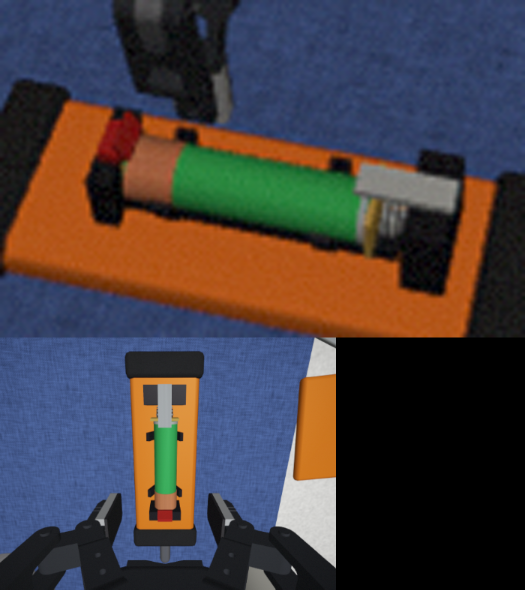

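```bash
python3 - <<'E'
from h import *
ph=np.linspace(0,2*np.pi,40)
for n in('side','wrist'):
    f=shot(n); m=hsv(f,(40,80,30),(85,255,255)); h=cv2.moments(m,True)
    def hull(dz,tilt,dx=0):
        t=np.radians(tilt); P=[]
        for s in(-51,33):
            for a in ph: P.append((dx+s*np.cos(t),14*np.cos(a),44+dz+14*np.sin(a)+(s+55)*np.sin(t)))
        q=cv2.convexHull(proj(f,det(519.5,221.5,2.3,P)).astype(np.float32)); return q
    _,_,a=cv2.fitEllipse(max(cv2.findContours(m,0,1)[0],key=len)); print(n,'meas',m.sum(),round(h['m10']/h['m00'],1),round(h['m01']/h['m00'],1),round(a,1),cv2.boundingRect(m))
    for z,t in((0,0),(3,0),(0,3),(0,6)):
        k=np.zeros(m.shape,np.uint8); cv2.fillConvexPoly(k,np.round(hull(z,t)).astype(int),1); q=cv2.moments(k,True)
        _,_,a=cv2.fitEllipse(cv2.findContours(k,0,1)[0][0]); print('  pred',z,t,k.sum(),round(q['m10']/q['m00'],1),round(q['m01']/q['m00'],1),round(a,1),cv2.boundingRect(k))
E
```

```text
side meas 1265 628.0 58.0 11.1 (613, 5, 27, 95)
  pred 0 0 980 280.9 361.4 101.5 (254, 348, 55, 28)
  pred 3 0 975 280.9 360.5 101.4 (254, 347, 55, 28)
  pred 0 3 980 280.7 360.9 102.7 (254, 347, 55, 29)
  pred 0 6 986 280.6 360.0 104.9 (254, 345, 54, 31)
wrist meas 5540 316.6 239.0 0.1 (294, 172, 46, 135)
  pred 0 0 6265 314.3 237.4 179.8 (291, 169, 47, 141)
  pred 3 0 6408 314.5 238.5 180.0 (291, 170, 48, 142)
  pred 0 3 6398 314.3 239.1 179.8 (291, 170, 47, 143)
  pred 0 6 6604 314.5 241.2 179.5 (291, 170, 47, 146)
```

```bash
python3 - <<'E'
from h import *
f=shot('side'); m=hsv(f,(40,80,20),(85,255,255),(230,330,330,400)); h=cv2.moments(m,True)
_,_,a=cv2.fitEllipse(max(cv2.findContours(m,0,1)[0],key=len)); print(m.sum(),h['m10']/h['m00'],h['m01']/h['m00'],a,cv2.boundingRect(m))
t=shot('top')
for n in (f,t): print([(round(d['score'],2),np.round(w(n,d['point']))) for d in spotter.boxes_of('spent',n)])
print(robot.get_obs()['wrist_force'],robot.get_obs()['clock'])
E
```

```text
873 280.53722794959907 361.10767468499427 101.38489532470703 (256, 348, 50, 27)
[(0.66, array([511., -54.,  44.]))]
[(0.95, array([516., -52.,  39.]))]
[0.71262774 0.82298462 0.38430724] 13.9
```

The measured green silhouette (280.5, 361.1, 101.4°) matches the fully-home prediction (280.9, 361.4, 101.5°). Handing in.

```bash
python3 -c "
from station import robot
print(robot.job_done())"
```

```text
the job is handed in; nothing more can be done
None
```

I loaded the fresh stick into the bay and handed the job in at about 13.9 s on the robot's clock. The flat end went in first under the strap at about 20° and pushed the spring in. I then rotated the tip end down past the lip while still pushing, let the spring slide the stick back under the lip, let go and withdrew.

**Last checks that agreed:**
- **Seating:** in the final pictures the stick lies level under the red lip, with its flat end against the spring plate. Its outline in the side picture matches the fully-home model to about 0.4 px and 0.1°.
- **Clear of everything:** the gripper was open about 110 mm above the bay, with no more than about 1 N at the wrist.
- **Spent stick:** both cameras still find it at about (511–516, -53). I never went near it, but I took no reading of it at the start to compare against.

**What did not agree fully:**
- **Spring travel:** by my estimate it was pushed in about 16 mm at one point, and only about 11 mm for a moment as the tip passed the lip. The target was 12–15 mm. The stick still passed and stayed under the lip.
- **Wrist picture:** its final outline was about 2 px off the model, which is within the 2 mm calibration.

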